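# Unstack the converter parts into their nests

## Robot

A 6-joint arm with a two-finger parallel gripper is mounted at the origin on a cart in front of the work surface, level with it; the furniture and walls round the work are solid. World frame = base frame: x ahead of the robot, y to its left, z up, the work surface at z = 0. Lengths are in m, angles in rad, forces in N, time in s.
With the tool pointing down it reaches from about 0.3 to 0.875 m from the base axis. Payload 6.4 kg.
Tool frame: the origin (TCP) lies at the very end of the fingers, on their centre line; the grasp point (between the pads) lies 19 mm behind it; z points along the fingers, y is the line along which they close (so a half turn about z gives the same grasp; the last joint's range is limited). The gripper opens to 85 mm and grips with 20 to 120 N. Pads are 22 mm wide; open, the fingers measure 114 mm over their backs; the gripper's body (76 mm by 85 mm) begins 54 mm behind the grasp point. The pads swing forward as they close: fully open they stand 13 mm farther back than shut.
Start: joints at [-1.465, 0.181, 1.607, -0, 1.354, -0.206], TCP at [0.176, -0.547, 0.231] pointing down, gripper open.
Joint ranges: [-2.99, 2.99], [-0.89, 2.07], [0.3, 2.58], [-1.14, 4.28], [0, 2.63], [-3.12, 3.12]. Speed limits (rad/s): [2.57, 2.57, 3.01, 3.14, 3.14, 3.14].

## Interface

Orientations are given as a unit quaternion [w, x, y, z].
In Python, from bench import ctrl gives the robot as it stands.
- The arm moves only by the tool jog_arm, never from a script. Its argument "series" is a list that holds one entry, the list of rows, each a list of 7 numbers: the shift along the tool's x, y, z in mm, then the turn, a rotation vector about the tool's x, y, z in rad, then the finger opening in mm, from 0 to 85.4. In form: [[[tx, ty, tz, rx, ry, rz, gripper], ...]]. A call has exactly 10 rows; each row shifts and turns the commanded pose from where the row before left it, along the tool's axes as they then stand; what a row does not reach is not made up. A row lasts 1/10 s, in which the tool goes at most 50 mm and 8.59 degrees, less where a joint would pass 70% of its speed; a pose out of reach is approached as far as the arm can. A call with a gripper value outside its range is refused whole. The fingers move at their own pace and stop on an object; the grip force is fixed at half the most. Time passes only in rows, so rows that do not move let the fingers close, or fill a call up. It gives the time, the measured TCP pose, the force, the opening and the grip force at its end, in the units of the state.
- ctrl.get_obs(): the state, without advancing time (a new reading comes with each control period).
- ctrl.camera(name): name is "scene" or "top" or "wrist"; returns a dict with "frame" (400x640x3 uint8, blue, green, red), "z_map" (400x640 float32, m along the optical axis (not along the pixel's ray), 0 where there is no reading), "fx", "fy", "cx", "cy" (pixels), "xyz" and "rotation" of the camera in the world. Camera axes: x right, y down, z forward; pixel columns grow to the right and rows downward; lengths in m; the calibration is good to about 2 mm. A picture is of the moment at which its call begins.
- ctrl.hand_in(): hands the job in; it is judged then, once.
The state is a dict: "time_s": time; "q": joint angles; "dq": joint speeds; "joint_efforts": joint torques, N m; "eef_pos": TCP position; "eef_rot": TCP orientation; "wrist_force": force on the tool from outside, world axes, zero at the start; "torque": the same for the moment, N m; "opening": opening from 0.0 (shut) to 1.0 (fully open); "grasp_force": force on a finger pad.
Only numpy, scipy, OpenCV 4.12 (cv2) and the standard library are available. Lean on these libraries where they do the work, as an engineer would, in place of code of your own. Each camera call takes 0.05 s, during which the arm holds its last target. There are 200 camera calls.

## Task

The parts of a power converter are piled in two stacks on the desk. Take the stacks apart and set each part upright and flat in the white nest of its own outline: tin in the large round one, capacitor in the small round one, module in the long one, heat sink in the medium oblong, relay in the small oblong. Set them down gently, do not drop or topple any, and let go of all of them.

Things in the scene. Friction and masses are not known exactly. Their poses are not given: they have to be found in the camera images.
- tin: low round tin, white with a blue lid, 57 mm across, 29 mm high, 90 g; stands on the desk and carries other parts. Origin: centre of the underside, z up.
- module: power semiconductor module: black oblong block on a thin copper base plate, three steel screw terminals in its flat top; 94 mm (its x) by 34 mm (its y), 29 mm high, 180 g; lies on the desk and carries other parts; grip it across the 34 mm. Its top 7 mm is only 78 by 31 mm. Origin: centre of the underside, z up.
- heat_sink: bare metal finned heat sink, 40 mm (its x, along the fins) by 50 mm (its y, across the fins), 26 mm high, 60 g, fins upward; grip it across the 40 mm, on the fins' ends. It stands centred within a few mm on the tin or on the module and carries the relay. Origin: centre of the underside, z up.
- relay: grey box-shaped plug-in relay, 22 mm (its x) by 28 mm (its y), 34 mm high, 40 g; stands on the heat sink's fins. Origin: centre of the underside, z up.
- capacitor: upright round capacitor, black sleeve and pale top, 35 mm across, 50 mm high, 70 g; stands on whichever of the tin and the module does not carry the heat sink. Origin: centre of the underside, z up.
- nest_tin: large round white plastic nest for the tin: inside 70 mm across, outside 78 mm. It is fixed to the desk; origin at the centre of its underside; floor 3 mm and rim 8 mm above the desk, rim 4 mm wide, 6 mm of play all round its part.
- nest_module: long oblong white plastic nest for the module: inside 106 mm (its x) by 46 mm (its y), outside 114 by 54 mm. It is fixed to the desk; origin at the centre of its underside; floor 3 mm and rim 8 mm above the desk, rim 4 mm wide, 6 mm of play all round its part.
- nest_heat_sink: medium oblong white plastic nest for the heat sink: inside 52 mm (its x) by 62 mm (its y), outside 60 by 70 mm; the 40 mm side of the heat sink lies along its x. It is fixed to the desk; origin at the centre of its underside; floor 3 mm and rim 8 mm above the desk, rim 4 mm wide, 6 mm of play all round its part.
- nest_capacitor: small round white plastic nest for the capacitor: inside 47 mm across, outside 55 mm. It is fixed to the desk; origin at the centre of its underside; floor 3 mm and rim 8 mm above the desk, rim 4 mm wide, 6 mm of play all round its part.
- nest_relay: small oblong white plastic nest for the relay: inside 34 mm (its x) by 40 mm (its y), outside 42 by 48 mm; the 22 mm side of the relay lies along its x. It is fixed to the desk; origin at the centre of its underside; floor 3 mm and rim 8 mm above the desk, rim 4 mm wide, 6 mm of play all round its part.
There are look-alikes about, which are no part of the job. Leave any purple look-alike of the nest_capacitor alone.

How it is judged:
At the end, for the whole second after the job is handed in: Each of the five parts lies in its own nest, its centre within 12 mm of the nest's centre, its underside on the nest's floor (less than 6 mm above the desk), upright within 0.1 rad, at rest and released (horizontal distance between tin and nest_tin below 0.012 m and z of tin in the frame of nest_tin below 0.006 m and angle between each of tin, module, heat_sink, capacitor, relay's own z axis and vertical below 0.1 rad and linear speed of each of tin, module, heat_sink, capacitor, relay below 0.02 m/s and horizontal distance between module and nest_module below 0.012 m and z of module in the frame of nest_module below 0.006 m and horizontal distance between heat_sink and nest_heat_sink below 0.012 m and z of heat_sink in the frame of nest_heat_sink below 0.006 m and horizontal distance between capacitor and nest_capacitor below 0.012 m and z of capacitor in the frame of nest_capacitor below 0.006 m and horizontal distance between relay and nest_relay below 0.012 m and z of relay in the frame of nest_relay below 0.006 m); the robot touches nothing.
It fails at once if a part is toppled (tilted more than 0.7 rad) (angle between any of tin, module, heat_sink, capacitor, relay's own z axis and vertical above 0.7 rad).
It fails at once if a part is dropped (moves faster than 0.7 m/s without the fingers touching it, a fall of about 25 mm) ((linear speed of tin above 0.7 m/s and contact force between the fingers and tin below 0.01 N) or (linear speed of module above 0.7 m/s and contact force between the fingers and module below 0.01 N) or (linear speed of heat_sink above 0.7 m/s and contact force between the fingers and heat_sink below 0.01 N) or (linear speed of capacitor above 0.7 m/s and contact force between the fingers and capacitor below 0.01 N) or (linear speed of relay above 0.7 m/s and contact force between the fingers and relay below 0.01 N)).
It also fails if it takes over 128 s, if anything falls off the work surface, if the arm or the gripper's body presses on something with over 40 N, if the wrist force passes 120 N, or if a joint passes its speed limit or range.

## Working session

There is one attempt and no reset: what is moved stays moved. The work goes in short steps, Python scripts to look and compute and a tool call to move; the robot and the scene stay as the last step left them, time stands still between calls to the robot, and variables do not carry over. Pictures are saved under pics/ and viewed, at most 14 in all, crops included, and the job is handed in when it is done.

Besides the shell and the picture viewer there is one more tool, called after "Call:" as name([rows], argument=value, ...), one row to a line, values as JSON. jog_arm: Moves the arm, as the interface text tells. Its arguments: {"type":"object","properties":{"series":{"type":"array"}},"required":["series"]}

```bash
mkdir -p pics; ls
cat > h.py <<'E'
import numpy as np, cv2, pickle
from bench import ctrl
def shot(n,tag):
    c=ctrl.camera(n); pickle.dump(c,open(f'pics/{tag}.pkl','wb')); cv2.imwrite(f'pics/{tag}.png',c['frame']); return c
def load(tag): return pickle.load(open(f'pics/{tag}.pkl','rb'))
def cloud(c):
    v,u=np.mgrid[0:400,0:640]; z=c['z_map']
    p=np.stack([(u-c['cx'])/c['fx']*z,(v-c['cy'])/c['fy']*z,z],-1)
    R=np.array(c['rotation'])
    if R.size==4:
        from scipy.spatial.transform import Rotation as Ro
        w,x,y,zz=R; R=Ro.from_quat([x,y,zz,w]).as_matrix()
    P=p@R.T+np.array(c['xyz']); P[z==0]=np.nan; return P
E
python3 - <<'E'
from h import *
for n in('top','scene'):
    c=shot(n,n); print(n,c['xyz'],c['rotation'],c['fx'],c['fy'])
print(ctrl.get_obs())
E
```

```text
pics
top [ 0.2601413  -0.00388617  1.3339349 ] [ 0.076034   -0.69995534  0.7059837  -0.07660524] 448.6582135175036 448.6582135175036
scene [-0.0238754   0.66229337  1.05688261] [ 0.1252187  -0.31532858  0.88246756 -0.32579007] 500.19552367955123 500.19552367955123
{'time_s': 0.1, 'q': array([-1.46531418e+00,  1.81467130e-01,  1.60788313e+00, -1.86964758e-05,
        1.35379338e+00, -2.06310797e-01]), 'dq': array([ 1.13434530e-03, -7.29740941e-04, -1.07950313e-03, -3.26288334e-05,
        1.82514727e-03,  5.68075224e-04]), 'joint_efforts': array([ 7.77154892e-04, -4.45872295e+01, -3.52236128e+01, -2.54548822e-04,
        4.17119081e-03,  3.57549050e-05]), 'eef_pos': array([ 0.17634338, -0.54678417,  0.23048605]), 'eef_rot': array([-7.74965089e-04,  9.87872126e-01,  1.55267709e-01,  2.99634340e-05]), 'wrist_force': array([-0.50536321, -0.43090997,  0.76513097]), 'torque': array([-0.03141633,  0.06249547, -0.02586035]), 'grasp_force': 0.0, 'opening': 1.0012581767102469}
```

View pics/top.png

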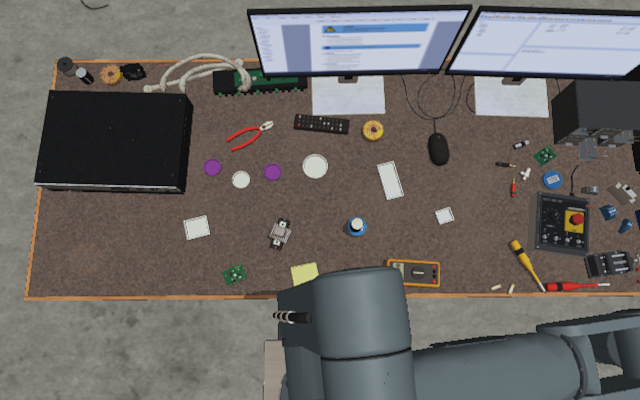

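View pics/scene.png

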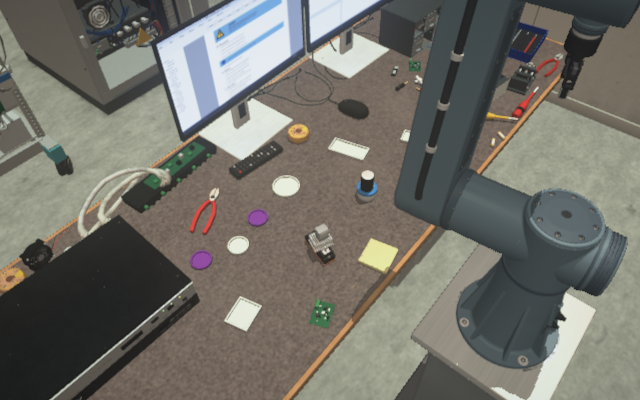

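The top view shows these candidates:
- **nest_capacitor:** white ring at (241,180). The purple look-alikes are at (213,168) and (273,172).
- **nest_tin:** (315,166)
- **nest_module:** (390,180)
- **nest_heat_sink:** (197,228). The yellow note at (305,273) could be mistaken for it.
- **nest_relay:** (444,215)
- **Stacks:** relay, heat sink and module at (280,234); capacitor on tin at (357,226). The blue thing at (552,180) could be mistaken for the tin.

Next I'll measure these and check a close crop.

```bash
cat > m.py <<'E'
from h import *
def rect(P,m,lab):
    q=P[m]; q=q[~np.isnan(q[:,0])]
    if len(q)<8: print(lab,'few',len(q)); return
    r=cv2.minAreaRect((q[:,:2]*1000).astype(np.float32)); b=cv2.boxPoints(r)
    e=b[1]-b[0]; print(lab,'n',len(q),'c',np.round(r[0],1),'size',np.round(r[1],1),'dir of size[0]?',round(r[2],1),'z',np.round(np.percentile(q[:,2],[5,50,95])*1000,1))
E
python3 - <<'E'
from m import *
c=load('top');P=cloud(c);f=c['frame'].astype(int)
print('desk z',np.nanmedian(P[195:205,330:350,2]))
white=(f.min(2)>150)&(f.max(2)-f.min(2)<40)
for l,(u,v) in dict(cap=(241,180),tin=(315,166),mod=(390,180),hs=(197,228),rel=(444,215)).items():
    m=np.zeros((400,640),bool); m[v-26:v+27,u-26:u+27]=1
    rect(P,m&white,l)
    rect(P,m&white&(P[...,2]>0.0055),l+' rim')
for l,(u,v) in dict(A=(280,234),B=(357,226)).items():
    m=np.zeros((400,640),bool); m[v-25:v+26,u-25:u+26]=1
    for lo,hi in ((.022,.033),(.045,.06),(.07,.1)): rect(P,m&(P[...,2]>lo)&(P[...,2]<hi),f'{l} {lo}')
cr=np.hstack([cv2.resize(c['frame'][v-33:v+33,u-33:u+33],(390,390),interpolation=cv2.INTER_CUBIC) for u,v in((280,234),(357,226))]); cv2.imwrite('pics/cr.png',cr)
E
```

```text
desk z 0.0013015006083684222
cap n 229 c [622.6 238.3] size [52.  48.6] dir of size[0]? 2.4 z [-0.2  5.3 11.6]
cap rim n 106 c [622.5 238.3] size [51.7 48.7] dir of size[0]? 1.9 z [ 5.7  7.9 12.4]
tin n 465 c [663.6  11.9] size [74.1 75.2] dir of size[0]? 88.7 z [-0.5  4.8 10. ]
tin rim n 197 c [663.4  11.8] size [73.2 73.9] dir of size[0]? 44.2 z [ 5.7  7.6 11.4]
mod n 609 c [ 616.1 -218. ] size [113.7  54.4] dir of size[0]? 14.0 z [-0.3  4.8 10.6]
mod rim n 254 c [ 616.  -217.6] size [113.6  53.6] dir of size[0]? 14.0 z [ 5.7  7.7 11.9]
hs n 459 c [475.  368.1] size [59.5 72.4] dir of size[0]? 13.7 z [-0.   5.6 11.4]
hs rim n 234 c [475.4 366.3] size [59.5 68.8] dir of size[0]? 13.8 z [ 5.7  7.7 12.5]
rel n 207 c [ 505.2 -376.3] size [42.1 48. ] dir of size[0]? 16.8 z [-0.4  4.7 11.7]
rel rim n 88 c [ 505.1 -376. ] size [41.  47.3] dir of size[0]? 18.5 z [ 5.8  7.9 12.3]
A 0.022 n 159 c [452. 113.] size [46.9 91.7] dir of size[0]? 66.5 z [23.1 29.4 32.4]
A 0.045 n 83 c [451.9 114.1] size [45.6 39.6] dir of size[0]? 65.9 z [46.7 54.6 59.4]
A 0.07 n 94 c [449.9 111.6] size [29.1 22.9] dir of size[0]? 70.4 z [76.2 89.6 94.9]
B 0.022 n 120 c [ 472.4 -110.9] size [53.3 57. ] dir of size[0]? 88.7 z [25.4 29.5 32.4]
B 0.045 n 9 c [ 457.6 -103.5] size [26.3  6.9] dir of size[0]? 75.2 z [47.9 54.5 58.6]
B 0.07 n 125 c [ 470.  -106.8] size [33.5 32.9] dir of size[0]? 51.5 z [75.5 81.7 86.2]
```

View pics/cr.png

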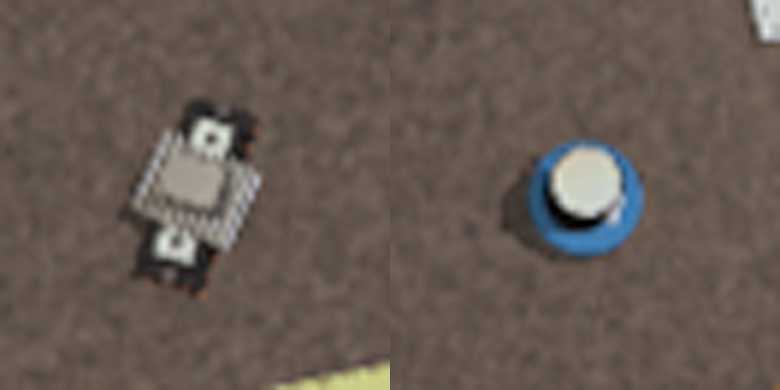

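The left crop shows the grey relay on the finned sink on the black module, with the fins along the module's length. The right crop shows the pale-topped capacitor on the blue tin. The sizes and heights match the description, so I'll move over the capacitor stack.

Call:
jog_arm([
  [[15,-12,0,0,0,0,85],[30,-24,0,0,0,0,85],[35,-28,0,0,0,0,85],[35,-28,0,0,0,0,85],[35,-28,0,0,0,0,85],[35,-28,0,0,0,0,85],[35,-28,0,0,0,0,85],[35,-28,0,0,0,0,85],[35,-28,0,0,0,0,85],[35,-28,0,0,0,0,85]],
])

```text
time_s: 1.1
eef_pos: [0.4065, -0.1983, 0.2312]
eef_rot: [-0.0, 0.988, 0.155, 0.0]
wrist_force: [0.9, -1.6, 0.0]
opening: 0.997
grasp_force: 0.0
```

Call:
jog_arm([
  [[35,-28,0,0,0,0,85],[30,-24,10,0,0,0,85],[20,-15,10,0,0,0,85],[5,-3,10,0,0,0,85],[0,0,0,0,0,0,85],[0,0,0,0,0,0,85],[0,0,0,0,0,0,85],[0,0,0,0,0,0,85],[0,0,0,0,0,0,85],[0,0,0,0,0,0,85]],
])

```text
time_s: 2.1
eef_pos: [0.4701, -0.1064, 0.2016]
eef_rot: [0.0, 0.988, 0.155, 0.0]
wrist_force: [0.0, 1.0, -0.2]
opening: 0.995
grasp_force: 0.0
```

```bash
cat > d.py <<'E'
# python3 d.py x y z theta_deg (mm): shift in tool axes now, and turn about tool z
import sys; from h import *
from scipy.spatial.transform import Rotation as Ro
o=ctrl.get_obs(); w,x,y,z=o['eef_rot']; R=Ro.from_quat([x,y,z,w]).as_matrix()
th=np.degrees(np.arctan2(R[1,0],R[0,0]))
print('t',round(o['time_s'],2),'tcp',np.round(o['eef_pos']*1000,1),'theta',round(th,2),'tilt',np.round(R[:2,2],4),'open',round(o['opening'],3),'grip',round(o['grasp_force'],1),'F',np.round(o['wrist_force'],1),'q6',round(o['q'][5],2))
a=list(map(float,sys.argv[1:]))
for i in range(0,len(a),4):
    d=R.T@(np.array(a[i:i+3])-o['eef_pos']*1000); print('tool shift',np.round(d,1),'turn z',round(-np.radians((a[i+3]-th+180)%360-180),3))
E
python3 d.py 470 -107 200 17.8
python3 - <<'E'
from m import *
c=shot('wrist','w1');P=cloud(c)
for lo,hi in ((.02,.034),(.074,.09)): rect(P,(P[...,2]>lo)&(P[...,2]<hi)&(np.hypot(P[...,0]-.47,P[...,1]+.107)<.06),lo)
E
```

```text
t 2.1 tcp [ 470.1 -106.4  201.6] theta 17.82 tilt [ 0.0005 -0.0003] open 0.995 grip 0.0 F [ 0.   1.  -0.2] q6 0.79
tool shift [-0.3  0.5  1.6] turn z 0.0
0.02 n 832 c [ 475.1 -110. ] size [47.1 56.7] dir of size[0]? 5.5 z [27.2 28.7 30.1]
0.074 n 947 c [ 470.3 -106.9] size [33.1 34. ] dir of size[0]? 17.5 z [77.2 80.8 81.9]
```

View pics/w1.png

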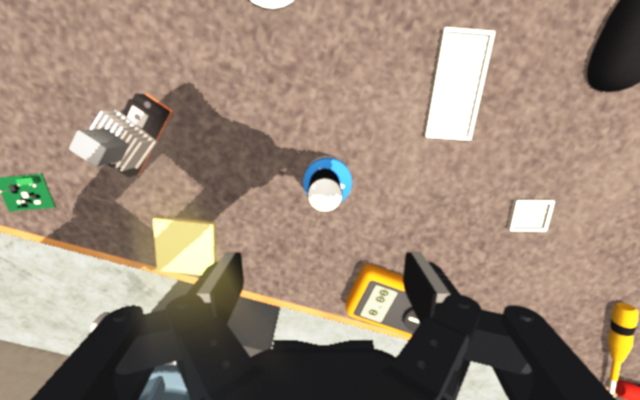

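The wrist view shows the capacitor top at (325,195) on the blue tin, measured at (470, -107) mm and agreeing with the top camera. Stack A is at (115,140). I'll go down and grip.

Call:
jog_arm([
  [[0,0.5,15,0,0,0,85],[0,0,30,0,0,0,85],[0,0,30,0,0,0,85],[0,0,30,0,0,0,85],[0,0,27,0,0,0,85],[0,0,18,0,0,0,85],[0,0,8,0,0,0,85],[0,0,3,0,0,0,85],[0,0,0,0,0,0,85],[0,0,0,0,0,0,60]],
])

```text
time_s: 3.15
eef_pos: [0.4712, -0.1068, 0.0413]
eef_rot: [0.001, 0.988, 0.155, 0.001]
wrist_force: [-0.4, -0.7, 0.7]
opening: 0.855
grasp_force: 0.0
```

Call:
jog_arm([
  [[0,0,0,0,0,0,45],[0,0,0,0,0,0,38],[0,0,0,0,0,0,30],[0,0,0,0,0,0,25],[0,0,0,0,0,0,25],[0,0,0,0,0,0,25],[0,0,0,0,0,0,25],[0,0,0,0,0,0,25],[0,0,0,0,0,0,25],[0,0,0,0,0,0,25]],
])

```text
time_s: 4.15
eef_pos: [0.4709, -0.1066, 0.0411]
eef_rot: [0.0, 0.988, 0.155, 0.0]
wrist_force: [-1.0, 0.3, 6.0]
opening: 0.396
grasp_force: 59.3
```

```bash
python3 d.py 622.5 238.3 140 17.8
```

```text
t 4.15 tcp [ 470.9 -106.6   41.1] theta 17.86 tilt [ 0.0011 -0.0005] open 0.396 grip 59.3 F [-1.   0.3  6. ] q6 0.79
tool shift [ 250.2 -281.7  -98.9] turn z 0.001
```

Call:
jog_arm([
  [[0,0,-5,0,0,0,25],[0,0,-15,0,0,0,25],[0,0,-25,0,0,0,25],[0,0,-25,0,0,0,25],[6,-7,-19,0,0,0,25],[14,-15,-10,0,0,0,25],[22,-25,0,0,0,0,25],[25,-28,0,0,0,0,25],[25,-28,0,0,0,0,25],[25,-28,0,0,0,0,25]],
])

```text
time_s: 5.15
eef_pos: [0.5418, 0.0556, 0.1394]
eef_rot: [0.0, 0.988, 0.155, 0.0]
wrist_force: [0.7, -0.3, 0.2]
opening: 0.399
grasp_force: 59.6
```

Call:
jog_arm([
  [[25,-28,0,0,0,0,25],[25,-28,0,0,0,0,25],[25,-28,0,0,0,0,25],[25,-28,0,0,0,0,25],[20,-23,0,0,0,0,25],[10,-12,10,0,0,0,25],[3,-4,20,0,0,0,25],[0,0,20,0,0,0,25],[0,0,15,0,0,0,25],[0,0,0,0,0,0,25]],
])

```text
time_s: 6.15
eef_pos: [0.6195, 0.2382, 0.0713]
eef_rot: [0.0, 0.988, 0.155, -0.003]
wrist_force: [-0.9, -0.8, -1.3]
opening: 0.395
grasp_force: 59.6
```

```bash
python3 d.py 622.5 238.3 15.5 17.8
```

```text
t 6.15 tcp [619.5 238.2  71.3] theta 17.86 tilt [-0.0054 -0.0011] open 0.395 grip 59.6 F [-0.9 -0.8 -1.3] q6 1.45
tool shift [ 3.2  0.9 55.7] turn z 0.001
```

Call:
jog_arm([
  [[0,0,15,0,0,0,25],[0,0,15,0,0,0,25],[0,0,9,0,0,0,25],[0,0,5,0,0,0,25],[0,0,2,0,0,0,25],[0,0,0,0,0,0,25],[0,0,0,0,0,0,25],[0,0,0,0,0,0,25],[0,0,0,0,0,0,25],[0,0,0,0,0,0,25]],
])

```text
time_s: 7.15
eef_pos: [0.6219, 0.2388, 0.0286]
eef_rot: [-0.0, 0.988, 0.155, 0.0]
wrist_force: [-1.0, -0.5, -0.6]
opening: 0.394
grasp_force: 59.6
```

```bash
python3 d.py 622.5 238.3 15.5 17.8
```

```text
t 7.15 tcp [621.9 238.8  28.6] theta 17.87 tilt [0.0005 0.0001] open 0.394 grip 59.6 F [-1.  -0.5 -0.6] q6 1.45
tool shift [ 0.4  0.6 13.1] turn z 0.001
```

Call:
jog_arm([
  [[0,0,5,0,0,0,25],[0,0,4,0,0,0,25],[0,0,2,0,0,0,25],[0,0,1,0,0,0,25],[0,0,0.5,0,0,0,25],[0,0,0.5,0,0,0,25],[0,0,0,0,0,0,25],[0,0,0,0,0,0,25],[0,0,0,0,0,0,25],[0,0,0,0,0,0,25]],
])

```text
time_s: 8.15
eef_pos: [0.6218, 0.2388, 0.0154]
eef_rot: [-0.0, 0.988, 0.155, 0.0]
wrist_force: [0.4, -0.0, 0.5]
opening: 0.397
grasp_force: 59.6
```

```bash
python3 d.py 622.5 238.3 15.5 17.8
```

```text
t 8.15 tcp [621.8 238.8  15.4] theta 17.87 tilt [0.0002 0.    ] open 0.397 grip 59.6 F [ 0.4 -0.   0.5] q6 1.45
tool shift [ 0.5  0.6 -0.1] turn z 0.001
```

Call:
jog_arm([
  [[0,0,0,0,0,0,36],[0,0,0,0,0,0,42],[0,0,0,0,0,0,50],[0,0,0,0,0,0,60],[0,0,-5,0,0,0,70],[0,0,-20,0,0,0,85],[0,0,-35,0,0,0,85],[0,0,-35,0,0,0,85],[0,0,-35,0,0,0,85],[0,0,-20,0,0,0,85]],
])

```text
time_s: 9.15
eef_pos: [0.6233, 0.2391, 0.1696]
eef_rot: [-0.0, 0.988, 0.155, 0.003]
wrist_force: [1.0, 0.5, 1.0]
opening: 0.992
grasp_force: 0.0
```

```bash
python3 - <<'E'
from m import *
c=shot('top','t2');P=cloud(c)
rect(P,(P[...,2]>.022)&(P[...,2]<.033)&(np.hypot(P[...,0]-.473,P[...,1]+.11)<.06),'tin')
rect(P,(P[...,2]>.045)&(P[...,2]<.06)&(np.hypot(P[...,0]-.6225,P[...,1]-.238)<.05),'cap')
E
python3 d.py 472.4 -111 130 17.8
```

```text
tin n 243 c [ 472.3 -110.3] size [55.5 55.6] dir of size[0]? 71.1 z [25.4 29.7 32.6]
cap n 44 c [622.5 228.8] size [33.1 14. ] dir of size[0]? 6.8 z [48.9 55.7 59.5]
t 9.2 tcp [624.7 239.4 172.7] theta 17.88 tilt [0.0091 0.0018] open 0.991 grip 0.0 F [ 2.  -0.1  2.6] q6 1.45
tool shift [-252.9  286.7   40.6] turn z 0.001
```

Call:
jog_arm([
  [[-10,11.5,0,0,0,0,85],[-25,29,0,0,0,0,85],[-30,34.5,0,0,0,0,85],[-30,34.5,0,0,0,0,85],[-30,34.5,0,0,0,0,85],[-30,34.5,0,0,0,0,85],[-30,34.5,0,0,0,0,85],[-30,34.5,0,0,0,0,85],[-20,23,10,0,0,0,85],[-14,16,20,0,0,0,85]],
])

```text
time_s: 10.2
eef_pos: [0.4729, -0.1129, 0.1366]
eef_rot: [0.001, 0.988, 0.154, 0.002]
wrist_force: [1.0, 0.2, 0.8]
opening: 0.994
grasp_force: 0.0
```

Call:
jog_arm([
  [[0,0,30,0,0,0,85],[0,0,35,0,0,0,85],[0,0,30,0,0,0,85],[0,0,15,0,0,0,85],[0,0,5,0,0,0,85],[0,0,0,0,0,0,85],[0,0,0,0,0,0,85],[0,0,0,0,0,0,85],[0,0,0,0,0,0,85],[0,0,0,0,0,0,85]],
])

```text
time_s: 11.2
eef_pos: [0.4731, -0.1105, 0.021]
eef_rot: [0.0, 0.988, 0.155, 0.001]
wrist_force: [0.7, 0.4, 0.2]
opening: 0.996
grasp_force: 0.0
```

```bash
python3 d.py 472.4 -110.5 6 17.8
```

```text
t 11.2 tcp [ 473.1 -110.5   21. ] theta 17.87 tilt [ 0.0012 -0.0006] open 0.996 grip 0.0 F [0.7 0.4 0.2] q6 0.78
tool shift [-0.7 -0.3 15. ] turn z 0.001
```

Call:
jog_arm([
  [[-0.5,0,8,0,0,0,85],[0,0,5,0,0,0,80],[0,0,2,0,0,0,74],[0,0,0,0,0,0,68],[0,0,0,0,0,0,62],[0,0,0,0,0,0,58],[0,0,0,0,0,0,50],[0,0,0,0,0,0,45],[0,0,0,0,0,0,45],[0,0,0,0,0,0,45]],
])

```text
time_s: 12.2
eef_pos: [0.4724, -0.1106, 0.0059]
eef_rot: [0.0, 0.988, 0.155, 0.0]
wrist_force: [-2.2, 0.8, 4.8]
opening: 0.647
grasp_force: 62.1
```

```bash
python3 d.py 663.5 12 106 17.8
```

```text
t 12.2 tcp [ 472.4 -110.6    5.9] theta 17.87 tilt [ 0.0002 -0.0003] open 0.647 grip 62.1 F [-2.2  0.8  4.8] q6 0.78
tool shift [ 219.6  -58.  -100.1] turn z 0.001
```

Call:
jog_arm([
  [[0,0,-5,0,0,0,45],[0,0,-15,0,0,0,45],[0,0,-20,0,0,0,45],[10,-3,-15,0,0,0,45],[25,-7,-5,0,0,0,45],[30,-8,0,0,0,0,45],[30,-8,0,0,0,0,45],[30,-8,0,0,0,0,45],[30,-8,0,0,0,0,45],[30,-8,0,0,0,0,45]],
])

```text
time_s: 13.2
eef_pos: [0.6338, -0.0053, 0.0654]
eef_rot: [-0.0, 0.988, 0.155, -0.0]
wrist_force: [0.7, -0.5, -2.0]
opening: 0.644
grasp_force: 63.5
```

Call:
jog_arm([
  [[22,-5,0,0,0,0,45],[10,-2.5,5,0,0,0,45],[3,-0.5,10,0,0,0,45],[0,0,10,0,0,0,45],[0,0,10,0,0,0,45],[0,0,5,0,0,0,45],[0,0,0,0,0,0,45],[0,0,0,0,0,0,45],[0,0,0,0,0,0,45],[0,0,0,0,0,0,45]],
])

```text
time_s: 14.2
eef_pos: [0.6642, 0.0121, 0.026]
eef_rot: [0.0, 0.988, 0.155, 0.001]
wrist_force: [-0.3, 0.2, -1.0]
opening: 0.642
grasp_force: 63.5
```

```bash
python3 d.py 663.5 12 9 17.8
```

```text
t 14.2 tcp [664.2  12.1  26. ] theta 17.86 tilt [ 0.0012 -0.0001] open 0.642 grip 63.5 F [-0.3  0.2 -1. ] q6 1.1
tool shift [-0.7 -0.2 17. ] turn z 0.001
```

Call:
jog_arm([
  [[-0.5,0,6,0,0,0,45],[0,0,5,0,0,0,45],[0,0,3,0,0,0,45],[0,0,2,0,0,0,45],[0,0,0.5,0,0,0,45],[0,0,0.5,0,0,0,45],[0,0,0,0,0,0,45],[0,0,0,0,0,0,45],[0,0,0,0,0,0,45],[0,0,0,0,0,0,45]],
])

```text
time_s: 15.2
eef_pos: [0.6628, 0.0121, 0.009]
eef_rot: [-0.0, 0.988, 0.155, -0.001]
wrist_force: [-5.3, -0.0, 7.9]
opening: 0.642
grasp_force: 64.2
```

Call:
jog_arm([
  [[0,0,0,0,0,0,58],[0,0,0,0,0,0,64],[0,0,0,0,0,0,70],[0,0,0,0,0,0,78],[0,0,-5,0,0,0,85],[0,0,-20,0,0,0,85],[0,0,-35,0,0,0,85],[0,0,-45,0,0,0,85],[0,0,-45,0,0,0,85],[0,0,-40,0,0,0,85]],
])

```text
time_s: 16.2
eef_pos: [0.6636, 0.012, 0.2013]
eef_rot: [0.0, 0.988, 0.155, 0.001]
wrist_force: [1.2, 0.3, 0.3]
opening: 0.995
grasp_force: 0.0
```

```bash
python3 d.py 450 111.6 200 70.4
```

```text
t 16.2 tcp [663.6  12.  201.3] theta 17.87 tilt [ 0.0018 -0.0003] open 0.995 grip 0.0 F [1.2 0.3 0.3] q6 1.1
tool shift [-172.7 -160.3    0.8] turn z -0.917
```

Call:
jog_arm([
  [[-12,-11,0,0,0,0,85],[-25,-23,0,0,0,0,85],[-28,-26,0,0,0,0,85],[-28,-26,0,0,0,0,85],[-28,-26,0,0,0,0,85],[-28,-26,0,0,0,0,85],[-17,-16,0,0,0,0,85],[-6,-6,0,0,0,-0.1,85],[0,0,0,0,0,-0.117,85],[0,0,0,0,0,-0.12,85]],
])

```text
time_s: 17.2
eef_pos: [0.4503, 0.1118, 0.199]
eef_rot: [0.0, 0.947, 0.321, 0.001]
wrist_force: [-0.7, 0.5, -0.7]
opening: 0.996
grasp_force: 0.0
```

Call:
jog_arm([
  [[0,0,0,0,0,-0.12,85],[0,0,0,0,0,-0.12,85],[0,0,0,0,0,-0.12,85],[0,0,0,0,0,-0.12,85],[0,0,0,0,0,-0.1,85],[0,0,0,0,0,0,85],[0,0,0,0,0,0,85],[0,0,0,0,0,0,85],[0,0,0,0,0,0,85],[0,0,0,0,0,0,85]],
])

```text
time_s: 18.2
eef_pos: [0.4505, 0.1116, 0.1983]
eef_rot: [-0.0, 0.817, 0.576, 0.0]
wrist_force: [0.3, 0.0, 0.6]
opening: 0.996
grasp_force: 0.0
```

```bash
python3 d.py 450 111.6 200 70.4
python3 - <<'E'
from m import *
for n in('wrist','top'):
    c=shot(n,n[0]+'3');P=cloud(c)
    near=np.hypot(P[...,0]-.451,P[...,1]-.112)<.06
    for lo,hi in ((.02,.033),(.048,.06),(.085,.096)): rect(P,(P[...,2]>lo)&(P[...,2]<hi)&near,n+str(lo))
E
```

```text
t 18.2 tcp [450.5 111.6 198.3] theta 70.36 tilt [0. 0.] open 0.996 grip 0.0 F [0.3 0.  0.6] q6 0.33
tool shift [-0.1 -0.5 -1.7] turn z -0.001
wrist0.02 n 1169 c [452.3 120.1] size [40.3 91.3] dir of size[0]? 72.1 z [20.9 28.5 30.1]
wrist0.048 n 630 c [449.5 114. ] size [46.1 39.8] dir of size[0]? 65.7 z [48.9 54.6 56.4]
wrist0.085 n 662 c [447.7 111.6] size [28.3 21.8] dir of size[0]? 69.6 z [87.4 89.1 90.3]
top0.02 n 36 c [425.8 134.8] size [13.3 28.1] dir of size[0]? 80.7 z [20.8 28.5 32.2]
top0.048 few 6
top0.085 n 8 c [448.6 122.4] size [ 3.3 11.5] dir of size[0]? 89.7 z [87.5 90.  92.2]
```

View pics/w3.png

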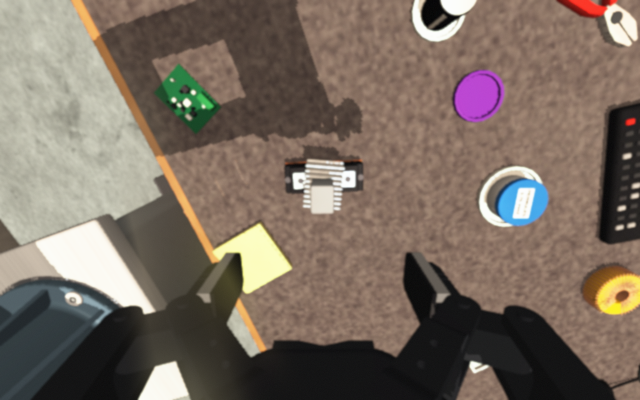

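The wrist view shows the relay at (322,197) on the sink, with the cap and tin sitting in their nests at the upper right. The relay's centre is (448, 112) at -20°. I'll go down and grip.

Call:
jog_arm([
  [[-1,-2.5,15,0,0,0,80],[0,0,30,0,0,0,70],[0,0,35,0,0,0,65],[0,0,28,0,0,0,65],[0,0,15,0,0,0,65],[0,0,8,0,0,0,65],[0,0,3,0,0,0,65],[0,0,0,0,0,0,65],[0,0,0,0,0,0,50],[0,0,0,0,0,0,40]],
])

```text
time_s: 19.3
eef_pos: [0.4486, 0.1115, 0.0652]
eef_rot: [0.001, 0.817, 0.576, 0.001]
wrist_force: [0.0, -0.2, 0.1]
opening: 0.474
grasp_force: 0.0
```

Call:
jog_arm([
  [[0,0,0,0,0,0,32],[0,0,0,0,0,0,26],[0,0,0,0,0,0,20],[0,0,0,0,0,0,14],[0,0,0,0,0,0,12],[0,0,0,0,0,0,12],[0,0,0,0,0,0,12],[0,0,0,0,0,0,12],[0,0,0,0,0,0,12],[0,0,0,0,0,0,12]],
])

```text
time_s: 20.3
eef_pos: [0.4481, 0.1115, 0.0648]
eef_rot: [0.0, 0.817, 0.577, 0.0]
wrist_force: [-1.7, -0.4, 5.5]
opening: 0.246
grasp_force: 59.4
```

```bash
python3 d.py 505.2 -376.2 144 106.8
```

```text
t 20.3 tcp [448.1 111.5  64.8] theta 70.41 tilt [ 0.0004 -0.    ] open 0.246 grip 59.4 F [-1.7 -0.4  5.5] q6 0.33
tool shift [-440.3  217.4  -79.2] turn z -0.635
```

Call:
jog_arm([
  [[0,0,-5,0,0,0,12],[0,0,-15,0,0,0,12],[0,0,-25,0,0,0,12],[-8,4,-15,0,0,0,12],[-20,10,-5,0,0,0,12],[-30,15,0,0,0,0,12],[-34,17,0,0,0,0,12],[-34,17,0,0,0,0,12],[-34,17,0,0,0,0,12],[-34,17,0,0,0,0,12]],
])

```text
time_s: 21.3
eef_pos: [0.4741, -0.1054, 0.1295]
eef_rot: [0.0, 0.817, 0.576, 0.0]
wrist_force: [0.9, 0.6, -0.7]
opening: 0.244
grasp_force: 58.8
```

Call:
jog_arm([
  [[-34,17,0,0,0,0,12],[-34,17,0,0,0,0,12],[-34,17,0,0,0,0,12],[-34,17,0,0,0,0,12],[-34,17,0,0,0,0,12],[-34,17,0,0,0,0,12],[-26,12,0,0,0,0,12],[-12,5,0,0,0,0,12],[-4,1,0,0,0,-0.07,12],[0,0,0,0,0,-0.1,12]],
])

```text
time_s: 22.3
eef_pos: [0.5043, -0.3758, 0.1289]
eef_rot: [-0.001, 0.764, 0.645, 0.0]
wrist_force: [0.2, 0.5, -0.6]
opening: 0.242
grasp_force: 58.8
```

Call:
jog_arm([
  [[0,0,10,0,0,-0.11,12],[0,0,20,0,0,-0.11,12],[0,0,25,0,0,-0.1,12],[0,0,20,0,0,-0.1,12],[0,0,10,0,0,-0.045,12],[0,0,5,0,0,0,12],[0,0,0,0,0,0,12],[0,0,0,0,0,0,12],[0,0,0,0,0,0,12],[0,0,0,0,0,0,12]],
])

```text
time_s: 23.3
eef_pos: [0.5051, -0.3762, 0.0402]
eef_rot: [0.001, 0.596, 0.803, -0.0]
wrist_force: [0.2, -0.1, -0.4]
opening: 0.247
grasp_force: 58.7
```

```bash
python3 d.py 505.2 -376.2 13 107.2
```

```text
t 23.3 tcp [ 505.1 -376.2   40.2] theta 106.77 tilt [ 0.001  -0.0011] open 0.247 grip 58.7 F [ 0.2 -0.1 -0.4] q6 -1.12
tool shift [ 0.   0.1 27.2] turn z -0.008
```

Call:
jog_arm([
  [[0,0,7,0,0,-0.008,12],[0,0,8,0,0,0,12],[0,0,6,0,0,0,12],[0,0,3,0,0,0,12],[0,0,2,0,0,0,12],[0,0,0.7,0,0,0,12],[0,0,0.5,0,0,0,12],[0,0,0,0,0,0,12],[0,0,0,0,0,0,12],[0,0,0,0,0,0,12]],
])

```text
time_s: 24.3
eef_pos: [0.5048, -0.376, 0.0124]
eef_rot: [0.0, 0.593, 0.805, -0.0]
wrist_force: [-1.1, 0.0, 2.5]
opening: 0.244
grasp_force: 59.1
```

Call:
jog_arm([
  [[0,0,0,0,0,0,23],[0,0,0,0,0,0,28],[0,0,0,0,0,0,34],[0,0,0,0,0,0,42],[0,0,-5,0,0,0,55],[0,0,-20,0,0,0,70],[0,0,-35,0,0,0,85],[0,0,-35,0,0,0,85],[0,0,-35,0,0,0,85],[0,0,-30,0,0,0,85]],
])

```text
time_s: 25.3
eef_pos: [0.505, -0.3761, 0.1747]
eef_rot: [0.001, 0.593, 0.805, -0.0]
wrist_force: [0.8, 0.2, 0.4]
opening: 0.996
grasp_force: 0.0
```

```bash
python3 d.py 450 114 173 65.9;  python3 - <<'E'
from m import *
c=shot('top','t4');P=cloud(c)
near=np.hypot(P[...,0]-.451,P[...,1]-.112)<.065
for lo,hi in ((.02,.033),(.046,.061)): rect(P,(P[...,2]>lo)&(P[...,2]<hi)&near,str(lo))
rect(P,(P[...,2]>.026)&(P[...,2]<.038)&(np.hypot(P[...,0]-.6635,P[...,1]-.012)<.05),'tin')
rect(P,(P[...,2]>.046)&(P[...,2]<.06)&(np.hypot(P[...,0]-.6225,P[...,1]-.238)<.05),'cap')
E
```

```text
t 25.3 tcp [ 505.  -376.1  174.7] theta 107.25 tilt [ 0.0013 -0.0014] open 0.996 grip 0.0 F [0.8 0.2 0.4] q6 -1.13
tool shift [484.4  92.8   1. ] turn z 0.722
0.02 n 84 c [477.4 104.9] size [48.8 33.1] dir of size[0]? 5.4 z [21.1 28.1 32.7]
0.046 n 93 c [452.2 114.5] size [45.6 39.4] dir of size[0]? 66.7 z [47.6 54.5 59.7]
tin n 266 c [662.   11.6] size [54.6 55.3] dir of size[0]? 89.8 z [28.7 33.1 36.9]
cap n 107 c [620.6 237.9] size [32.6 33. ] dir of size[0]? 88.2 z [49.7 56.2 59.1]
```

Call:
jog_arm([
  [[18,3.5,0,0,0,0,85],[34,6.5,0,0,0,0,85],[42,8,0,0,0,0,85],[42,8,0,0,0,0,85],[42,8,0,0,0,0,85],[42,8,0,0,0,0,85],[42,8,0,0,0,0,85],[42,8,0,0,0,0,85],[42,8,0,0,0,0,85],[42,8,0,0,0,0,85]],
])

```text
time_s: 26.35
eef_pos: [0.46, 0.0182, 0.1725]
eef_rot: [0.0, 0.593, 0.805, 0.0]
wrist_force: [0.1, -0.2, 0.0]
opening: 0.994
grasp_force: 0.0
```

Call:
jog_arm([
  [[42,8,0,0,0,0,85],[34,6.5,0,0,0,0,85],[16,3,0,0,0,0.05,85],[4,1.5,0,0,0,0.1,85],[0,0,0,0,0,0.12,85],[0,0,0,0,0,0.12,85],[0,0,0,0,0,0.12,85],[0,0,0,0,0,0.12,85],[0,0,0,0,0,0.09,85],[0,0,0,0,0,0,85]],
])

```text
time_s: 27.35
eef_pos: [0.4502, 0.114, 0.1723]
eef_rot: [0.0, 0.839, 0.544, 0.0]
wrist_force: [0.5, -0.7, -0.0]
opening: 0.995
grasp_force: 0.0
```

Call:
jog_arm([
  [[0,0,0,0,0,0,85],[0,0,0,0,0,0,85],[0,0,0,0,0,0,85],[0,0,0,0,0,0,85],[0,0,0,0,0,0,85],[0,0,0,0,0,0,85],[0,0,0,0,0,0,85],[0,0,0,0,0,0,85],[0,0,0,0,0,0,85],[0,0,0,0,0,0,85]],
])

```text
time_s: 28.35
eef_pos: [0.4503, 0.1139, 0.1721]
eef_rot: [0.0, 0.839, 0.545, 0.0]
wrist_force: [0.6, -0.1, -0.7]
opening: 0.994
grasp_force: 0.0
```

```bash
python3 - <<'E'
from m import *
c=shot('wrist','w5');P=cloud(c)
near=np.hypot(P[...,0]-.451,P[...,1]-.112)<.065
for lo,hi in ((.02,.033),(.049,.06)): rect(P,(P[...,2]>lo)&(P[...,2]<hi)&near,str(lo))
E
python3 d.py 451 114 36 65.9
```

```text
0.02 n 1342 c [452.3 119.3] size [39.9 91.8] dir of size[0]? 72.5 z [21.  28.4 30.1]
0.049 n 1266 c [449.7 114.2] size [46.  39.7] dir of size[0]? 66.1 z [49.6 54.4 56.1]
t 28.4 tcp [450.2 114.  172.1] theta 66.0 tilt [ 0. -0.] open 0.993 grip 0.0 F [-0.1  0.2 -0. ] q6 0.41
tool shift [  0.3   0.7 136.1] turn z 0.002
```

View pics/w5.png

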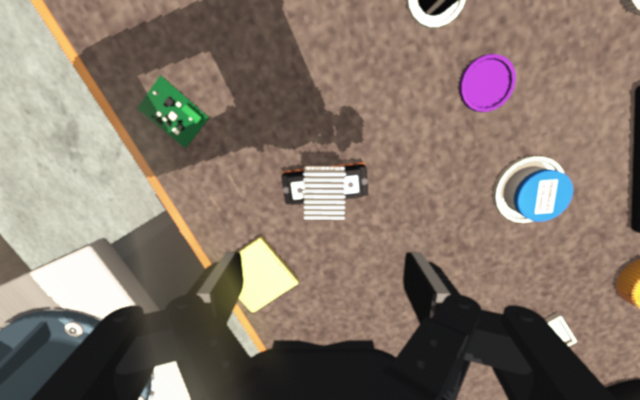

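The heat sink is centred at (325,192), between and along the tool axes, at (450, 114) mm. I'll go down and grip on the fin ends.

Call:
jog_arm([
  [[0,0,15,0,0,0,85],[0,0,30,0,0,0,85],[0,0,35,0,0,0,85],[0,0,28,0,0,0,80],[0,0,15,0,0,0,75],[0,0,8,0,0,0,70],[0,0,4,0,0,0,65],[0,0,0,0,0,0,60],[0,0,0,0,0,0,55],[0,0,0,0,0,0,50]],
])

```text
time_s: 29.4
eef_pos: [0.451, 0.114, 0.038]
eef_rot: [0.001, 0.839, 0.545, 0.001]
wrist_force: [0.9, -0.0, 0.3]
opening: 0.582
grasp_force: 0.0
```

Call:
jog_arm([
  [[0,0,0,0,0,0,45],[0,0,0,0,0,0,40],[0,0,0,0,0,0,35],[0,0,0,0,0,0,30],[0,0,0,0,0,0,30],[0,0,0,0,0,0,30],[0,0,0,0,0,0,30],[0,0,0,0,0,0,30],[0,0,0,0,0,0,30],[0,0,0,0,0,0,30]],
])

```text
time_s: 30.4
eef_pos: [0.4509, 0.1139, 0.038]
eef_rot: [0.0, 0.839, 0.545, 0.0]
wrist_force: [-1.9, -1.4, 6.8]
opening: 0.446
grasp_force: 59.9
```

```bash
python3 d.py 475.2 367 97 103.7
```

```text
t 30.4 tcp [450.9 113.9  38. ] theta 66.0 tilt [ 0.0012 -0.0001] open 0.446 grip 59.9 F [-1.9 -1.4  6.8] q6 0.41
tool shift [241.1 -80.6 -59. ] turn z -0.658
```

Call:
jog_arm([
  [[0,0,-5,0,0,0,30],[0,0,-12,0,0,0,30],[0,0,-20,0,0,0,30],[9,-3,-16,0,0,0,30],[22,-7.5,-6,0,0,0,30],[30,-10,0,0,0,0,30],[30,-10,0,0,0,0,30],[30,-10,0,0,0,0,30],[30,-10,0,0,0,0,30],[30,-10,0,0,0,0,30]],
])

```text
time_s: 31.4
eef_pos: [0.4686, 0.3053, 0.097]
eef_rot: [0.0, 0.839, 0.545, 0.0]
wrist_force: [1.5, -0.3, -0.6]
opening: 0.446
grasp_force: 60.4
```

Call:
jog_arm([
  [[30,-10,0,0,0,0,30],[20,-7,0,0,0,0,30],[8,-2.5,0,0,0,-0.05,30],[2,-0.5,0,0,0,-0.1,30],[0,0,0,0,0,-0.12,30],[0,0,5,0,0,-0.12,30],[0,0,15,0,0,-0.12,30],[0,0,20,0,0,-0.1,30],[0,0,15,0,0,-0.048,30],[0,0,5,0,0,0,30]],
])

```text
time_s: 32.4
eef_pos: [0.4735, 0.3663, 0.035]
eef_rot: [-0.001, 0.618, 0.786, -0.001]
wrist_force: [0.3, -0.3, -0.3]
opening: 0.449
grasp_force: 60.4
```

```bash
python3 d.py 475.2 367 12 103.7
```

```text
t 32.4 tcp [473.5 366.3  35. ] theta 103.71 tilt [-0.0026 -0.0013] open 0.449 grip 60.4 F [ 0.3 -0.3 -0.3] q6 0.22
tool shift [ 0.3  1.9 22.9] turn z 0.0
```

Call:
jog_arm([
  [[0,1,5,0,0,0,30],[0,0,7,0,0,0,30],[0,0,6,0,0,0,30],[0,0,3,0,0,0,30],[0,0,2,0,0,0,30],[0,0,1,0,0,0,30],[0,0,0.5,0,0,0,30],[0,0,0,0,0,0,30],[0,0,0,0,0,0,30],[0,0,0,0,0,0,30]],
])

```text
time_s: 33.4
eef_pos: [0.4757, 0.3671, 0.0121]
eef_rot: [0.0, 0.618, 0.786, 0.0]
wrist_force: [-3.0, -2.1, 5.0]
opening: 0.447
grasp_force: 60.9
```

```bash
python3 d.py 475.2 367 12 103.7
```

```text
t 33.4 tcp [475.7 367.1  12.1] theta 103.69 tilt [ 0.0001 -0.    ] open 0.447 grip 60.9 F [-3.  -2.1  5. ] q6 0.22
tool shift [-0.  -0.5  0.1] turn z -0.0
```

Call:
jog_arm([
  [[0,0,0,0,0,0,41],[0,0,0,0,0,0,46],[0,0,0,0,0,0,52],[0,0,0,0,0,0,60],[0,0,-5,0,0,0,70],[0,0,-20,0,0,0,85],[0,0,-35,0,0,0,85],[0,0,-35,0,0,0,85],[0,0,-35,0,0,0,85],[0,0,-20,0,0,0,85]],
])

```text
time_s: 34.4
eef_pos: [0.4769, 0.3679, 0.1655]
eef_rot: [0.001, 0.618, 0.786, 0.002]
wrist_force: [0.4, 0.1, 0.4]
opening: 0.995
grasp_force: 0.0
```

```bash
python3 - <<'E'
from m import *
c=shot('top','t6');P=cloud(c)
near=np.hypot(P[...,0]-.452,P[...,1]-.113)<.065
rect(P,(P[...,2]>.02)&(P[...,2]<.034)&near,'mod')
rect(P,(P[...,2]>.022)&(P[...,2]<.033)&(np.hypot(P[...,0]-.4752,P[...,1]-.367)<.05),'hs')
rect(P,(P[...,2]>.032)&(P[...,2]<.045)&(np.hypot(P[...,0]-.505,P[...,1]+.376)<.05),'rel')
E
python3 d.py 452 113 160 156.5
```

```text
mod n 323 c [453.5 115.5] size [32.8 92.1] dir of size[0]? 73.0 z [22.1 29.6 33.3]
hs n 146 c [477.  366.6] size [40.5 46.8] dir of size[0]? 14.3 z [22.8 28.2 32.6]
rel n 75 c [ 504.7 -374.8] size [22.3 29.3] dir of size[0]? 17.4 z [34.3 37.6 41.5]
t 34.45 tcp [478.3 368.6 168.4] theta 103.7 tilt [0.008 0.004] open 0.995 grip 0.0 F [2.  0.8 1.9] q6 0.22
tool shift [-242.1  -86.2    7.1] turn z -0.921
```

Call:
jog_arm([
  [[-12,-4,0,0,0,0,85],[-28,-9.5,0,0,0,0,85],[-35,-12,0,0,0,0,85],[-35,-12,0,0,0,0,85],[-35,-12,0,0,0,0,85],[-35,-12,0,0,0,0,85],[-32,-11,0,0,0,0,85],[-19,-6.5,0,0,0,0,85],[-8,-2.5,0,0,0,-0.08,85],[0,0,0,0,0,-0.115,85]],
])

```text
time_s: 35.45
eef_pos: [0.4513, 0.1136, 0.1598]
eef_rot: [-0.001, 0.538, 0.843, -0.001]
wrist_force: [-1.2, 0.7, 0.0]
opening: 0.993
grasp_force: 0.0
```

Call:
jog_arm([
  [[0,0,0,0,0,-0.12,85],[0,0,0,0,0,-0.12,85],[0,0,0,0,0,-0.12,85],[0,0,0,0,0,-0.12,85],[0,0,0,0,0,-0.12,85],[0,0,0,0,0,-0.12,85],[0,0,0,0,0,-0.12,85],[0,0,0,0,0,0,85],[0,0,0,0,0,0,85],[0,0,0,0,0,0,85]],
])

```text
time_s: 36.45
eef_pos: [0.4525, 0.1154, 0.161]
eef_rot: [-0.001, 0.149, 0.989, -0.0]
wrist_force: [0.5, 0.4, 0.2]
opening: 0.995
grasp_force: 0.0
```

```bash
python3 - <<'E'
from m import *
c=shot('wrist','w7');P=cloud(c)
near=np.hypot(P[...,0]-.452,P[...,1]-.113)<.065
for lo,hi in((.015,.034),(.0265,.034)): rect(P,(P[...,2]>lo)&(P[...,2]<hi)&near,lo)
E
python3 d.py 453.3 115.5 6 163
```

```text
0.015 n 2695 c [451.7 115.4] size [33.3 92.6] dir of size[0]? 71.9 z [21.1 28.6 29.8]
0.0265 n 2209 c [451.4 115.5] size [31.  77.1] dir of size[0]? 72.6 z [27.6 28.8 29.9]
t 36.5 tcp [452.6 115.4 161.1] theta 162.88 tilt [-0.0008 -0.    ] open 0.992 grip 0.0 F [-1.  -0.   0.5] q6 -1.28
tool shift [ -0.7   0.3 155.1] turn z -0.002
```

View pics/w7.png

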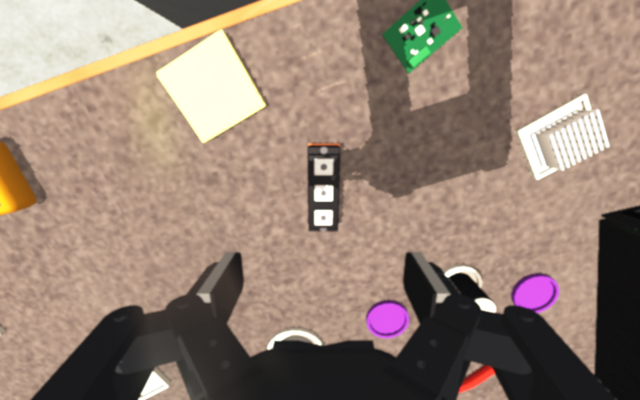

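The module is centred at (323,190) and aligned with the tool, so I'll go down and grip across the 34 mm.

Call:
jog_arm([
  [[0,0,15,0,0,0,85],[0,0,35,0,0,0,85],[0,0,35,0,0,0,85],[0,0,30,0,0,0,80],[0,0,20,0,0,0,75],[0,0,12,0,0,0,70],[0,0,6,0,0,0,65],[0,0,2,0,0,0,60],[0,0,0,0,0,0,52],[0,0,0,0,0,0,45]],
])

```text
time_s: 37.5
eef_pos: [0.4539, 0.1156, 0.0075]
eef_rot: [0.001, 0.148, 0.989, 0.0]
wrist_force: [-0.4, 0.3, 0.4]
opening: 0.526
grasp_force: 0.0
```

Call:
jog_arm([
  [[0,0,0,0,0,0,40],[0,0,0,0,0,0,35],[0,0,0,0,0,0,30],[0,0,0,0,0,0,25],[0,0,0,0,0,0,25],[0,0,0,0,0,0,25],[0,0,0,0,0,0,25],[0,0,0,0,0,0,25],[0,0,0,0,0,0,25],[0,0,0,0,0,0,25]],
])

```text
time_s: 38.5
eef_pos: [0.4535, 0.1156, 0.0074]
eef_rot: [0.0, 0.148, 0.989, 0.0]
wrist_force: [-3.0, -0.6, 6.2]
opening: 0.369
grasp_force: 60.1
```

```bash
python3 d.py 616 -217.8 66 194
```

```text
t 38.5 tcp [453.5 115.6   7.4] theta 162.99 tilt [ 0.0008 -0.    ] open 0.369 grip 60.1 F [-3.  -0.6  6.2] q6 -1.28
tool shift [-253.  -271.3  -58.5] turn z -0.541
```

Call:
jog_arm([
  [[0,0,-3,0,0,0,25],[0,0,-8,0,0,0,25],[0,0,-15,0,0,0,25],[0,0,-20,0,0,0,25],[-6,-6.5,-13,0,0,0,25],[-14,-15,-6,0,0,0,25],[-20,-21.5,0,0,0,0,25],[-22,-23.5,0,0,0,0,25],[-22,-23.5,0,0,0,0,25],[-22,-23.5,0,0,0,0,25]],
])

```text
time_s: 39.5
eef_pos: [0.5215, -0.025, 0.072]
eef_rot: [0.0, 0.148, 0.989, 0.0]
wrist_force: [-0.5, 0.5, -0.4]
opening: 0.366
grasp_force: 59.9
```

Call:
jog_arm([
  [[-22,-23.5,0,0,0,0,25],[-22,-23.5,0,0,0,0,25],[-22,-23.5,0,0,0,0,25],[-22,-23.5,0,0,0,0,25],[-22,-23.5,0,0,0,0,25],[-20,-21.5,0,0,0,0,25],[-12,-13,0,0,0,0,25],[-5,-6,0,0,0,-0.05,25],[0,0,0,0,0,-0.09,25],[0,0,0,0,0,-0.1,25]],
])

```text
time_s: 40.5
eef_pos: [0.6153, -0.2183, 0.0716]
eef_rot: [-0.0, 0.027, 1.0, 0.0]
wrist_force: [0.1, 0.5, -2.2]
opening: 0.366
grasp_force: 60.0
```

Call:
jog_arm([
  [[0,0,5,0,0,-0.1,25],[0,0,10,0,0,-0.1,25],[0,0,15,0,0,-0.07,25],[0,0,10,0,0,-0.03,25],[0,0,3,0,0,0,25],[0,0,0,0,0,0,25],[0,0,0,0,0,0,25],[0,0,0,0,0,0,25],[0,0,0,0,0,0,25],[0,0,0,0,0,0,25]],
])

```text
time_s: 41.5
eef_pos: [0.6158, -0.2181, 0.0291]
eef_rot: [0.0, -0.121, 0.993, -0.0]
wrist_force: [-0.4, -0.9, -1.3]
opening: 0.367
grasp_force: 59.9
```

```bash
python3 - <<'E'
from m import *
shot('top','t8');shot('wrist','w8')
E
python3 d.py 616 -217.8 10.5 194
```

```text
t 41.6 tcp [ 615.7 -218.1   28.8] theta -166.07 tilt [ 0.0003 -0.0001] open 0.368 grip 59.9 F [-0.2 -0.7 -1.3] q6 -2.34
tool shift [-0.4  0.2 18.3] turn z -0.001
```

View pics/w8.png

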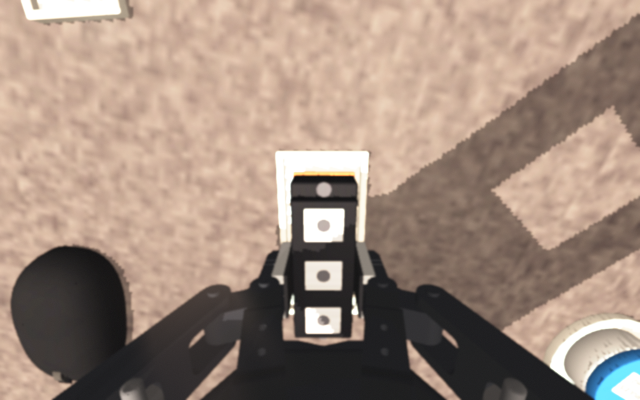

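The module is held level over its nest, with the white rim showing evenly on both sides at columns 277 and 368. I'll lower it and release.

Call:
jog_arm([
  [[0,0,5,0,0,0,25],[0,0,6,0,0,0,25],[0,0,4,0,0,0,25],[0,0,2,0,0,0,25],[0,0,1,0,0,0,25],[0,0,0.5,0,0,0,25],[0,0,0,0,0,0,25],[0,0,0,0,0,0,25],[0,0,0,0,0,0,25],[0,0,0,0,0,0,25]],
])

```text
time_s: 42.6
eef_pos: [0.6155, -0.218, 0.0105]
eef_rot: [-0.0, -0.121, 0.993, 0.0]
wrist_force: [-3.5, 1.9, 5.0]
opening: 0.371
grasp_force: 60.7
```

Call:
jog_arm([
  [[0,0,0,0,0,0,35],[0,0,0,0,0,0,40],[0,0,0,0,0,0,46],[0,0,0,0,0,0,55],[0,0,-5,0,0,0,70],[0,0,-20,0,0,0,85],[0,0,-35,0,0,0,85],[0,0,-45,0,0,0,85],[0,0,-45,0,0,0,85],[0,0,-30,0,0,0,85]],
])

```text
time_s: 43.6
eef_pos: [0.6168, -0.2186, 0.1946]
eef_rot: [0.002, -0.121, 0.993, -0.001]
wrist_force: [-0.2, 0.3, 0.5]
opening: 0.995
grasp_force: 0.0
```

Call:
jog_arm([
  [[30,0,-10,0,0,0,85],[40,0,0,0,0,0,85],[40,0,0,0,0,0,85],[40,0,0,0,0,0,85],[30,0,0,0,0,0,85],[10,0,0,0,0,0,85],[0,0,0,0,0,0,85],[0,0,0,0,0,0,85],[0,0,0,0,0,0,85],[0,0,0,0,0,0,85]],
])

```text
time_s: 44.6
eef_pos: [0.432, -0.2635, 0.2]
eef_rot: [0.0, -0.122, 0.993, 0.0]
wrist_force: [0.3, -0.4, -0.0]
opening: 0.995
grasp_force: 0.0
```

```bash
python3 - <<'E'
from m import *
c=shot('top','t9');P=cloud(c)
for l,x,y,lo,hi in(('tin',.6635,.012,.026,.038),('cap',.6225,.238,.046,.06),('mod',.616,-.218,.02,.037),('hs',.4752,.367,.022,.034),('rel',.505,-.376,.03,.045)):
    rect(P,(P[...,2]>lo)&(P[...,2]<hi)&(np.hypot(P[...,0]-x,P[...,1]-y)<.06),l)
cv2.imwrite('pics/t9c.png',cv2.resize(c['frame'][130:270,160:480],(800,350),interpolation=cv2.INTER_CUBIC))
E
python3 d.py
```

```text
tin n 260 c [661.9  12.5] size [54.4 56.1] dir of size[0]? 28.4 z [28.6 32.7 36.6]
cap n 111 c [620.5 238. ] size [32.1 34.1] dir of size[0]? 88.4 z [50.3 55.9 59.1]
mod n 326 c [ 615.4 -217. ] size [92.  34.6] dir of size[0]? 13.0 z [23.4 31.4 35.7]
hs n 143 c [476.8 367.5] size [41.9 46.7] dir of size[0]? 12.2 z [23.2 29.  33.3]
rel few 0
t 44.65 tcp [ 431.9 -263.4  200. ] theta -166.0 tilt [-0.      0.0002] open 0.992 grip 0.0 F [ 0.1 -0.1 -0.2] q6 -2.6
```

View pics/t9c.png

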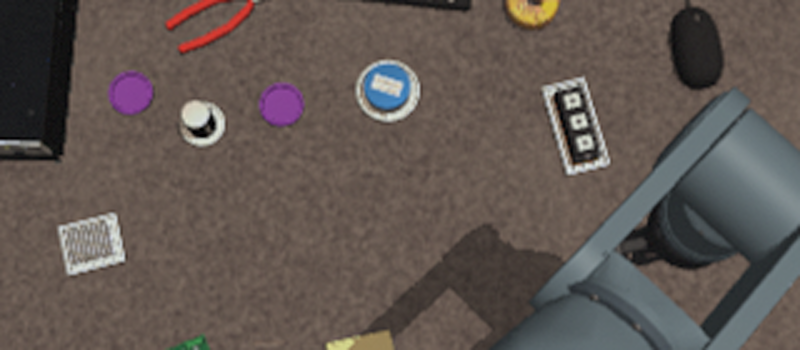

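All four visible parts sit inside their nests. The relay, hidden here by the arm, was measured earlier at 1–2 mm off centre with its top at 37.6 mm, which means it's seated. Handing in.

```bash
python3 -c "
from bench import ctrl
print(ctrl.hand_in())"
```

```text
the job is handed in; nothing more can be done
None
```

I handed the job in at about 45 s of arm time, with all five parts set down and released in their own nests, each measured within about 2 mm of its nest's centre; hand-in returned no verdict, and the relay was last checked before the final moves because the arm hid it in the last picture.

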